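# Close the terminal covers and hold the fixture's sprung lid at the inspection angle

## Task

Make the board test fixture ready for a look under the microscope: first press both hinged yellow terminal covers on the blue supply box down until they click and stay shut, then lift the fixture's white sprung lid by its red grip until the lid lines up with the orange pointers on its sides. The lid springs shut when let go, so finish while still holding the lid steady at the pointers; do not shift the pointers, and leave the loose things on the bench where they stand.

Things in the scene. Friction and masses are not known exactly. Their poses are not given: they have to be found in the camera images.
- fixture: Grey test fixture box with a white sprung lid, fixed; 170 (x) x 190 (y) x 60 (z) mm, origin at the centre of its underside, z up; may be turned a little about z. The lid's front edge with the red grip is on its -x side; the lid's hinge is a line along y at x = +75 mm, z = 66 mm. Beside it on both sides: a metal disc of 36 mm radius and an orange pointer at y = +-107 mm.
- lid (a joint): Opening angle of the fixture's lid (rad), 0 = shut (lid level), growing as the front edge rises; stop at 1.3. Lid panel 160 x 186 x 6 mm, reaches 155 mm from the hinge. Spring and weight close it: lifting at the grip upwards takes 2 to 3 N near shut and 3 to 7 N at the pointers' angles. It falls shut when let go.
- grip (a point): Red grip at the middle of the lid's front edge: barrel 20 mm in diameter, 24 mm long along y, flat ends. Origin: barrel centre, 180 mm from the hinge line along the lid and 20 mm above the lid's middle plane (86 mm above the bench when shut). Axes turn with the lid: x along the lid towards the hinge, z out of its top. Pinched on its flat ends from above, it turns between the fingers.
- pointer (a joint): Angle of the orange pointers (rad), same hinge line, zero and sense as lid: the lid is at the mark when lid equals pointer. Set differently each time, between 0.45 and 0.85; held by friction, not to be shifted.
- pointer_tip (a point): Free end of the right (fixture's -y side) orange pointer, 85 mm from the hinge line; x axis along the pointer towards the hinge. The pointers are bars 85 mm long, 6 mm thick, one at each side of the fixture.
- supply: Blue supply box fixed to the bench, 110 (x) x 170 (y) x 55 (z) mm, origin at the centre of its underside, z up; may be turned a little about z. Two yellow terminal covers on top, both hinged along y at x = +30 mm, z = 63 mm, centred at y = +40 mm (cover_a) and y = -40 mm (cover_b).
- cover_a (a joint): Angle of cover_a (rad): 0 = shut and level, 0.6 = fully open, free edge up. A spring holds it open; pressed below about 0.15 it snaps to 0 and stays shut. Takes 2 to 6 N depending on how far from the hinge it is pressed. A cover is 46 mm wide (y), 5 mm thick and reaches 55 mm from the hinge towards the box's -x side.
- cover_b (a joint): The same for cover_b.
- cover_a_edge (a point): Middle of the free edge of cover_a, at half its thickness.
- cover_b_edge (a point): Middle of the free edge of cover_b, at half its thickness.
- flux_jar: Bystander: amber jar, 36 mm diameter, 50 mm high, between fixture and supply box; origin at its underside.
- solder_spool: Bystander: metal-coloured spool, 56 mm diameter, 40 mm high; origin at its underside.
- cleaner: Bystander: white bottle, 52 mm diameter, 120 mm high, behind the work; origin at its underside.
- screwdriver: Bystander: green screwdriver 160 mm long, lying to the left.
- brush: Bystander: brush 150 mm long, lying to the right.
Not all that is in view belongs to the job. What is meant by the supply is not brown or pink, and is the smaller of those in its own colour.

How it is judged:
By the outcome, as a careful person would: the job done as asked, in the order asked, and still so for the second after the job is handed in, while the arm keeps its last pose, push and grip.
It also fails if it takes over 54 s, if anything falls off the work surface, if the arm or the gripper's body presses on something with over 40 N, if the wrist force passes 120 N, or if a joint passes its speed limit or range.

## Robot

A 6-joint arm with a two-finger parallel gripper is mounted at the origin on the work surface. World frame = base frame: x ahead of the robot, y to its left, z up, the work surface at z = 0. Lengths are in m, angles in degrees, forces in N, time in s.
With the tool pointing down it reaches from about 0.3 to 0.75 m from the base axis. Payload 8.5 kg.
Tool frame: the origin (TCP) lies between the finger pads; the fingertips stand 14 mm ahead of it and the grasp point (between the pads) lies 5 mm behind it; x points along the fingers, z is the direction in which the jaws open and shut, and the axes are right-handed (so a half turn about x gives the same grasp; the last joint's range is limited). The gripper opens to 85 mm and grips with 20 to 120 N. Pads are 22 mm wide; open, the fingers measure 114 mm over their backs; the gripper's body (76 mm by 85 mm) begins 54 mm behind the grasp point. The pads swing forward as they close: fully open they stand 13 mm farther back than shut.
Start: joints at [-83.383, 21.807, 74.336, -0, 83.858, -12.336], TCP at [0.179, -0.52, 0.245] pointing down, gripper open.
Joint ranges: [-178.18, 178.18], [-50.72, 133.34], [12.68, 142.11], [-81.47, 261.47], [9.98, 163.14], [-165.26, 165.26]. Speed limits (degrees/s): [136.94, 136.94, 180, 180, 180, 180].

## Interface

Orientations are given as a 3x3 rotation matrix whose columns are the frame's x, y, z axes.
In Python, from rig import env gives the robot as it stands.
- The arm moves only by the shell command python3 -m jog 'ROWS' [FORCE]. ROWS is JSON, a list of rows, each a list of 5 numbers: the opening, from -1 (shut) to 1 (fully open), so that 0 is half open, then the shift along the tool's x, y, z in m, then the turn about the tool's x in rad. In form: [[claw, dx, dy, dz, yaw], ...]. A call has 1 to 20 rows; each row is the pose to reach, as a shift and turn from the pose commanded when the call began, along the tool's axes at that moment; what a row does not reach only later rows make up. A row lasts 1/10 s, in which the tool goes at most 50 mm and 8.59 degrees, less where a joint would pass 70% of its speed; a pose out of reach is approached as far as the arm can. A call with a gripper value outside its range is refused whole. The fingers move at their own pace and stop on an object; FORCE is the grip in N (left out, the last holds). Time passes only in rows, so rows that repeat a pose let the fingers close. It gives the time, the measured TCP pose, the force and the opening at its end, in the units of the state.
- env.observe(): the state, without advancing time (a new reading comes with each control period).
- env.get_image(name): name is "side" or "top" or "wrist"; returns the picture (400x640x3 uint8, red, green, blue); there is no depth.
- env.camera_model(name): a dict with "fx", "fy", "cx", "cy" (pixels), "k1" (the pictures are not rectified: a ray, as slopes to the right and down, at radius r is drawn at 1 + k1 r^2 times it, then the intrinsics apply), "origin" and "orientation" of the camera in the world. Camera axes: x right, y up, looking along -z (the intrinsics and any distortion apply to the point x, -y, -z); pixel columns grow to the right and rows downward; lengths in m; the calibration is good to about 2 mm. A picture is of the moment at which its call begins: read the wrist's pose just before it. camera_model takes no time and is no camera call; for the wrist camera it gives the pose at the moment of the call.
- env.close_job(): hands the job in, once; it reports no verdict.
The state is a dict: "time_s": time; "q": joint angles; "qvel": joint speeds; "joint_efforts": joint torques, N m; "position": TCP position; "tool_rot": TCP orientation; "ft_force": force on the tool from outside, world axes, zero at the start; "wrist_torque": the same for the moment, N m; "grip_width": finger opening in m.
Only numpy, scipy, OpenCV 4.12 (cv2) and the standard library are available. Lean on these libraries where they do the work, as an engineer would, in place of code of your own. Each camera call takes 0.05 s, during which the arm holds its last target.

## Working session

There is one attempt and no reset: what is moved stays moved. The work goes in short steps, Python scripts to look and compute and a shell command to move; the robot and the scene stay as the last step left them, time stands still between calls to the robot, and variables do not carry over. Pictures are saved under pics/ and viewed, and the job is handed in when it is done.

```bash
ls; mkdir -p pics; python3 - <<'E'
from rig import env
import cv2
o=env.observe()
print({k:(v if not hasattr(v,'round') else v.round(3)) for k,v in o.items()})
for n in ("side","top","wrist"):
    print(n,env.camera_model(n))
    cv2.imwrite(f"pics/{n}0.png",env.get_image(n)[:,:,::-1])
E
```

```text
pics
{'time_s': 0.0, 'q': array([-8.3383e+01,  2.1842e+01,  7.4386e+01,  1.0000e-03,  8.3856e+01,
       -1.2337e+01]), 'qvel': array([ 0.026, -0.017,  0.023,  0.014, -0.012, -0.015]), 'joint_efforts': array([ 1.0000e-03, -4.4846e+01, -2.3127e+01, -0.0000e+00,  5.0000e-03,
        0.0000e+00]), 'position': array([ 0.179, -0.52 ,  0.245]), 'tool_rot': array([[-0.   ,  0.946,  0.325],
       [ 0.001,  0.325, -0.946],
       [-1.   ,  0.   , -0.001]]), 'ft_force': array([ 0.013, -0.263, -0.319]), 'wrist_torque': array([0.012, 0.004, 0.02 ]), 'grip_width': 0.08555748080039234}
side {'fx': 364.4964044837834, 'fy': 364.4964044837834, 'cx': 316.3812621352145, 'cy': 201.44774773401542, 'k1': -0.02942003202263028, 'origin': array([0.19205308, 0.80681587, 0.62286053]), 'orientation': array([[-0.92063084,  0.20237285, -0.33389232],
       [-0.39041739, -0.48509938,  0.78246588],
       [-0.00362111,  0.85071959,  0.52560733]])}
top {'fx': 375.8200066674941, 'fy': 375.8200066674941, 'cx': 315.17287567113493, 'cy': 204.51822440407136, 'k1': -0.041491370581505406, 'origin': array([0.43573594, 0.01525658, 1.29868407]), 'orientation': array([[-0.00282426,  0.99739003, -0.0721467 ],
       [-0.99979709, -0.00137736,  0.0200969 ],
       [ 0.01994507,  0.07218882,  0.99719154]])}
wrist {'fx': 302.7520965422681, 'fy': 302.7520965422681, 'cx': 323.0000822593109, 'cy': 197.2543033222676, 'k1': -0.029888476534406027, 'origin': array([ 0.25264545, -0.49497636,  0.37383614]), 'orientation': array([[ 0.32478054,  0.90007325,  0.29049223],
       [-0.94578728,  0.30973288,  0.09773419],
       [-0.00200706, -0.30648602,  0.95187304]])}
```

View pics/side0.png

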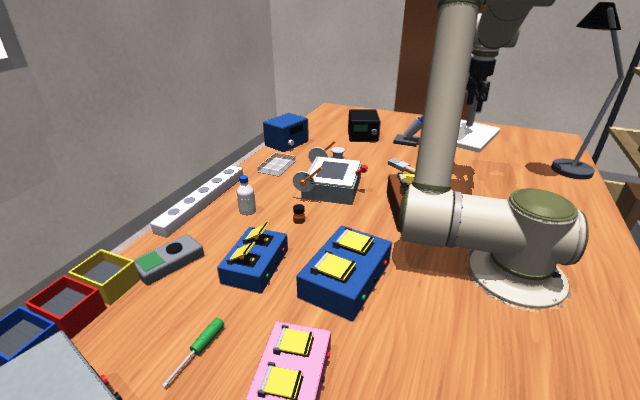

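View pics/top0.png

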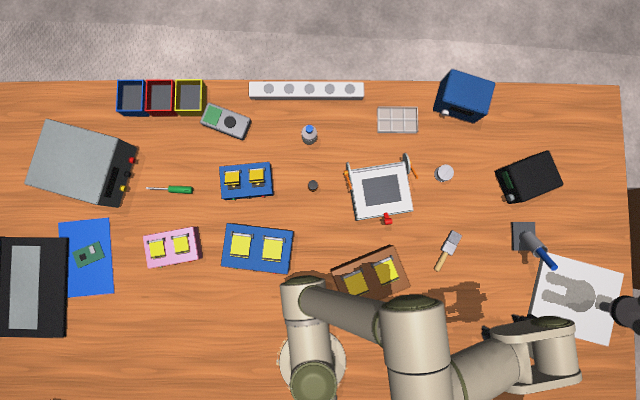

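View pics/wrist0.png

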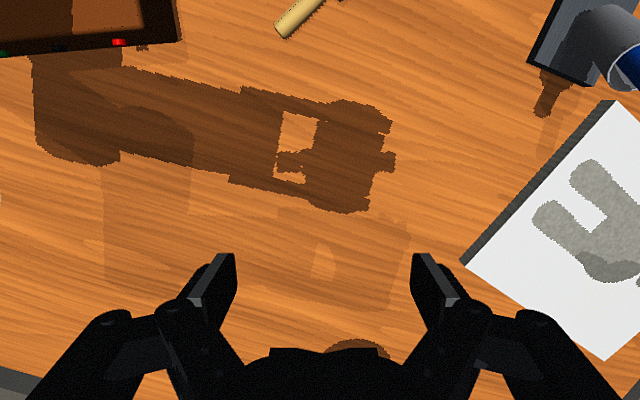

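Candidates for the supply in the top view are the small blue box (246,180), the larger blue box (258,248), the pink one (172,247), the brown one (365,273) and a blue box without covers (464,95). By the description, it should be the small blue one at (246,180). I'll check that in a close crop and measure it.

```bash
cat > h.py <<'E'
import numpy as np, cv2
from rig import env
def und(m,px):
    px=np.atleast_2d(np.asarray(px,float)); s=(px-[m['cx'],m['cy']])/[m['fx'],m['fy']]
    r=np.linalg.norm(s,axis=1,keepdims=True); u=r.copy()
    for _ in range(10): u=r/(1+m['k1']*u*u)
    return s*np.where(r>0,u/np.maximum(r,1e-12),1)
def ray(m,px):
    s=und(m,px); d=np.c_[s[:,0],-s[:,1],-np.ones(len(s))]@np.asarray(m['orientation']).T
    return np.asarray(m['origin']),d/np.linalg.norm(d,axis=1,keepdims=True)
def onplane(m,px,z):
    o,d=ray(m,px); return o+d*((z-o[2])/d[:,2:3])
def proj(m,P):
    c=(np.atleast_2d(P)-m['origin'])@np.asarray(m['orientation']); s=np.c_[c[:,0],-c[:,1]]/-c[:,2:3]
    r2=(s**2).sum(1,keepdims=True); return s*(1+m['k1']*r2)*[m['fx'],m['fy']]+[m['cx'],m['cy']]
def tri(m1,p1,m2,p2):
    o1,d1=ray(m1,p1);o2,d2=ray(m2,p2);d1=d1[0];d2=d2[0]
    t=np.linalg.lstsq(np.c_[d1,-d2],o2-o1,rcond=None)[0]
    a=o1+t[0]*d1;b=o2+t[1]*d2; return (a+b)/2,np.linalg.norm(a-b)
def crop(name,img,x0,y0,x1,y1,k):
    cv2.imwrite(f"pics/{name}.png",cv2.resize(img[y0:y1,x0:x1],None,fx=k,fy=k,interpolation=cv2.INTER_CUBIC))
E
python3 - <<'E'
from h import *
t=cv2.imread('pics/top0.png'); s=cv2.imread('pics/side0.png')
a=cv2.resize(t[150:220,210:290],None,fx=5,fy=5,interpolation=2); b=cv2.resize(t[150:230,335:425],None,fx=5,fy=5,interpolation=2)
c=cv2.resize(s[215:295,210:300],None,fx=4,fy=4,interpolation=2); d=cv2.resize(s[140:210,280:380],None,fx=4,fy=4,interpolation=2)
o=np.zeros((600,800,3),np.uint8)
def cut(im,x0,y0,x1,y1,w,h): return cv2.resize(im[y0:y1,x0:x1],(w,h),interpolation=2)
o[:300,:400]=cut(t,206,150,286,210,400,300)
o[:300,400:]=cut(t,336,150,416,210+0,400,300) if 0 else cut(t,330,150,430,225,400,300)
o[300:,:400]=cut(s,205,218,305,293,400,300)
o[300:,400:]=cut(s,280,135,380,210,400,300)
cv2.imwrite('pics/c0.png',o)
E
```

```text
(no output)
```

View pics/c0.png

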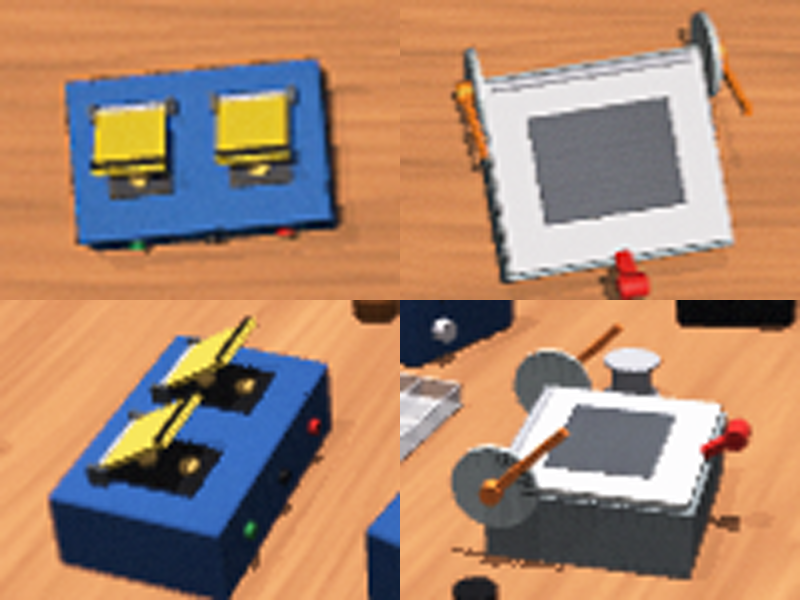

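```bash
python3 - <<'E'
from h import *
t=cv2.imread('pics/top0.png'); mt=env.camera_model('top'); ms=env.camera_model('side')
np.set_printoptions(precision=4,suppress=True)
c=np.array([(65,86),(320,60),(338,220),(78,241)])/5+[206,150]-.4
P=onplane(mt,c,.055)[:,:2]; print('supply top (+x+y,+x-y,-x-y,-x+y)\n',P, [np.linalg.norm(P[i]-P[(i+1)%4]).round(4) for i in range(4)])
ctr=P.mean(0); ux=(P[0]+P[1]-P[2]-P[3]);ux/=np.linalg.norm(ux); uy=P[0]+P[3]-P[1]-P[2]; print('ctr',ctr,'yaw',np.degrees(np.arctan2(ux[1],ux[0])),np.degrees(np.arctan2(-uy[0],uy[1])))
# fixture lid corners front-left, front-right, back-right, back-left(of panel)
f=np.array([(105,276),(333,243),(295,50),(75,82)])/4+[330,150]-.4
P=onplane(mt,f,.069)[:,:2]; print('lid\n',P,[np.linalg.norm(P[i]-P[(i+1)%4]).round(4) for i in range(4)])
# red grip
s=cv2.imread('pics/side0.png')
for n,im,b in (('t',t,(370,205,410,232)),('s',s,(350,160,375,180))):
    h=cv2.cvtColor(im,cv2.COLOR_BGR2HSV); m=((h[...,0]<6)|(h[...,0]>174))&(h[...,1]>150)&(h[...,2]>70)
    mm=np.zeros_like(m); mm[b[1]:b[3],b[0]:b[2]]=m[b[1]:b[3],b[0]:b[2]]
    y,x=np.nonzero(mm); print(n,x.mean(),y.mean(),len(x),x.min(),x.max(),y.min(),y.max())
g=onplane(mt,[(230/4+330-.4,284/4+150-.4)],.086); print('grip@.086',g)
gs=np.array([(738-400)/4+280-.4,(435-300)/4+135-.4]); print(tri(mt,[(230/4+330-.4,284/4+150-.4)],ms,[gs]))
# pointer left: tip and pivot, side+top
pt=np.array([((566-400)/4+280-.4,(433-300)/4+135-.4),((490-400)/4+280-.4,(492-300)/4+135-.4)])
tt=np.array([((483-400)/4+330-.4,157/4+150-.4),((464-400)/4+330-.4,90/4+150-.4)])
for a,b in zip(pt,tt): print('L tip/pivot',tri(ms,[a],mt,[b]))
print('R tip',tri(ms,[((620-400)/4+280-.4,(329-300)/4+135-.4)],mt,[((748-400)/4+330-.4,112/4+150-.4)]))
E
```

```text
supply top (+x+y,+x-y,-x-y,-x+y)
 [[0.6523 0.3121]
 [0.6697 0.1421]
 [0.5623 0.1295]
 [0.5485 0.3017]] [np.float64(0.1709), np.float64(0.1082), np.float64(0.1728), np.float64(0.1044)]
ctr [0.6082 0.2213] yaw 6.221040125963165 5.205966350372355
lid
 [[ 0.4782 -0.1429]
 [ 0.5049 -0.3323]
 [ 0.6661 -0.3039]
 [ 0.6388 -0.1197]] [np.float64(0.1913), np.float64(0.1636), np.float64(0.1862), np.float64(0.1623)]
t 386.9577464788732 219.09859154929578 71 384 391 213 224
s 361.71666666666664 169.28333333333333 60 356 366 165 174
grip@.086 [[ 0.4709 -0.2424  0.086 ]]
(array([ 0.47  , -0.2426,  0.0861]), np.float64(0.0018138148368625532))
L tip/pivot (array([ 0.5704, -0.1191,  0.1254]), np.float64(0.0010873584303570391))
L tip/pivot (array([ 0.6327, -0.1109,  0.0651]), np.float64(7.313829890816688e-06))
R tip (array([ 0.6063, -0.3311,  0.1238]), np.float64(0.0003353222449904346))
```

```bash
cat >> h.py <<'E'
np.set_printoptions(precision=4,suppress=True)
def delta(target,yawz=None):
    "shift in tool axes to TCP target; yawz: wanted world yaw (deg) of -tool z minus 90 => turn about tool x"
    o=env.observe(); R=np.asarray(o['tool_rot']); d=R.T@(np.asarray(target)-o['position'])
    y=None
    if yawz is not None:
        w=np.radians(yawz); zt=-np.array([-np.sin(w),np.cos(w),0]); zl=R.T@zt; y=np.arctan2(-zl[1],zl[2])
    return d,y
def st():
    o=env.observe(); print('t',round(o['time_s'],2),'p',o['position'],'F',o['ft_force'],'w',round(o['grip_width'],4),'q',o['q'].round(1))
E
python3 - <<'E'
from h import *
mt=env.camera_model('top');t=cv2.imread('pics/top0.png')
C=np.array([.608,.2213]);w=np.radians(5.7);R=np.array([[np.cos(w),-np.sin(w)],[np.sin(w),np.cos(w)]])
hsv=cv2.cvtColor(t,cv2.COLOR_BGR2HSV)
m=cv2.inRange(hsv,(22,120,120),(35,255,255))[160:195,215:275]
n,l,s,c=cv2.connectedComponentsWithStats(m); print(s[1:,4],c[1:]+[215,160])
for y in(.04,-.04):
    print('pred centroid px',proj(mt,[*(C+R@[.0073,y]),.081]), 'press',C+R@[-.012,y])
for y in (.04,-.04): print(delta([*(C+R@[-.012,y]),.16],5.7))
E
```

```text
[131 135  19  19   6   2] [[255.8244 174.1832]
 [231.4889 176.6815]
 [256.1053 181.    ]
 [231.5263 183.5263]
 [257.5    183.5   ]
 [233.5    186.    ]]
pred centroid px [[231.9213 177.8663]] press [0.5921 0.2599]
pred centroid px [[256.383  175.4238]] press [0.6    0.1803]
(array([ 0.0857,  0.6444, -0.6032]), np.float64(0.2313195760970397))
(array([ 0.0856,  0.626 , -0.5253]), np.float64(0.2313195760970397))
```

```bash
python3 -m jog '[[-1,0,0.32,-0.3,0.1],[-1,0,0.32,-0.3,0.1],[-1,0,0.32,-0.3,0.1],[-1,0,0.32,-0.3,0.1],[-1,0,0.32,-0.3,0.1],[-1,0,0.32,-0.3,0.1],[-1,0,0.32,-0.3,0.1],[-1,0,0.32,-0.3,0.1],[-1,0,0.644,-0.603,0.231],[-1,0,0.644,-0.603,0.231],[-1,0,0.644,-0.603,0.231],[-1,0,0.644,-0.603,0.231],[-1,0,0.644,-0.603,0.231],[-1,0,0.644,-0.603,0.231],[-1,0,0.644,-0.603,0.231],[-1,0,0.644,-0.603,0.231],[-1,0,0.644,-0.603,0.231],[-1,0,0.644,-0.603,0.231],[-1,0,0.644,-0.603,0.231]]' 40; python3 - <<'E'
from h import *
st(); print(delta([.5921,.2599,.13],5.7))
cv2.imwrite('pics/w1.png',env.get_image('wrist')[:,:,::-1])
E
```

```text
time_s: 2.05
position: [0.5926, 0.2631, 0.2435]
tool_rot: [[-0.001, 0.995, 0.104], [0.0, 0.104, -0.995], [-1.0, -0.001, -0.001]]
ft_force: [-1.0, -0.7, -0.3]
grip_width: 0.0001
t 2.05 p [0.5926 0.2631 0.2435] F [-0.9628 -0.7103 -0.2511] w 0.0001 q [13.5 32.1 57.   0.  90.9 97.5]
(array([ 0.1135, -0.0006,  0.0032]), np.float64(0.004389523041749991))
```

View pics/w1.png

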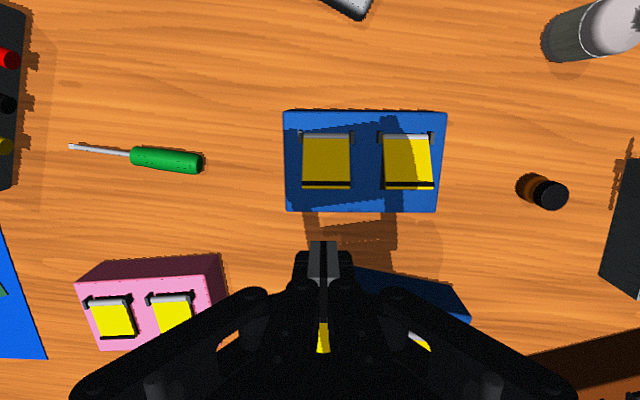

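The wrist view shows the supply box square-on: top corners at (284,111) and (447,112), front edge at row 211, both covers open. I'll check it against my estimate.

```bash
python3 - <<'E'
from h import *
m=env.camera_model('wrist')
P=onplane(m,[(284,111),(447,112),(437,212),(287,211)],.055); print(P, P.mean(0))
for i in range(4): print(np.linalg.norm(P[i]-P[(i+1)%4]))
P=onplane(m,[(303,186),(351,187),(381,187),(434,188)],.094);print(P)
E
```

```text
[[0.6548 0.307  0.055 ]
 [0.6712 0.1421 0.055 ]
 [0.5633 0.1289 0.055 ]
 [0.5473 0.2968 0.055 ]] [0.6091 0.2187 0.055 ]
0.16573562905714428
0.10871465061707804
0.16871059185949638
0.10804399316974907
[[0.5894 0.2798 0.094 ]
 [0.5931 0.234  0.094 ]
 [0.5961 0.2054 0.094 ]
 [0.6003 0.1543 0.094 ]]
```

```bash
python3 -m jog '[[-1,0.05,0,0,0],[-1,0.1,0,0,0],[-1,0.12,0,0,0],[-1,0.135,0,0,0],[-1,0.145,0,0,0],[-1,0.15,0,0,0],[-1,0.155,0,0,0],[-1,0.155,0,0,0]]'; python3 - <<'E'
from h import *
st()
E
```

```text
time_s: 2.9
position: [0.5921, 0.2591, 0.0904]
tool_rot: [[0.001, 0.995, 0.099], [0.0, 0.099, -0.995], [-1.0, 0.001, 0.0]]
ft_force: [0.0, -0.8, -0.7]
grip_width: 0.0
t 2.9 p [0.5921 0.2591 0.0904] F [ 0.0463 -0.8265 -0.6801] w 0.0 q [13.2 39.1 70.3 -0.  70.6 97.5]
```

```bash
python3 - <<'E'
from h import *
cv2.imwrite('pics/w2.png',env.get_image('wrist')[:,:,::-1])
s=env.get_image('side')[:,:,::-1]; crop('s2',s,170,180,330,300,5)
st()
E
```

```text
t 3.0 p [0.5922 0.2593 0.0909] F [-0.1672 -0.5198  0.6725] w -0.0004 q [13.2 39.  70.2 -0.  70.7 97.5]
```

View pics/w2.png

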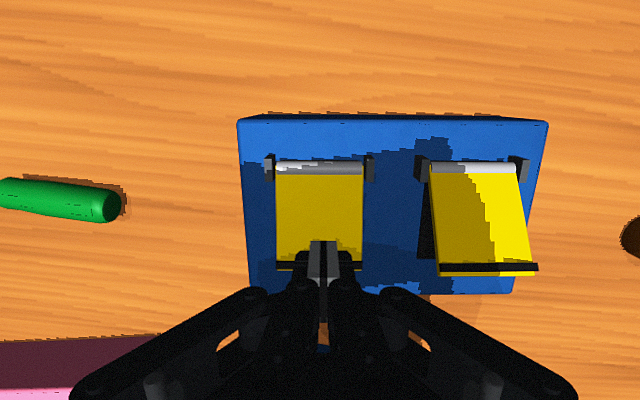

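View pics/s2.png

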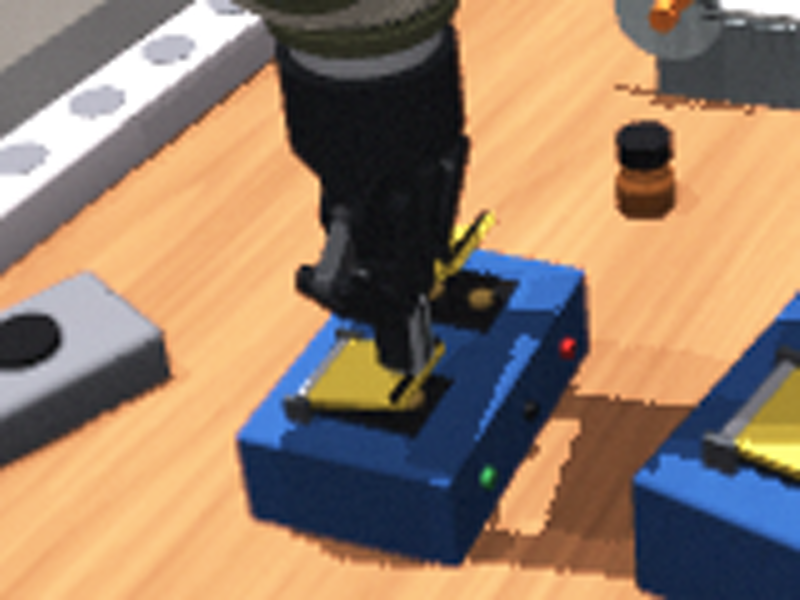

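The finger is on cover_a near its free edge at wrist (322,265), and the cover is partly down. I'll keep pressing.

```bash
python3 -m jog '[[-1,0.003,0,0,0],[-1,0.006,0,0,0],[-1,0.008,0,0,0],[-1,0.01,0,0,0],[-1,0.011,0,0,0],[-1,0.011,0,0,0]]'; python3 - <<'E'
from h import *
w=env.get_image('wrist')[:,:,::-1]; crop('w3',w,220,100,560,310,2)
E
```

```text
time_s: 3.6
position: [0.5918, 0.2593, 0.0796]
tool_rot: [[0.0, 0.995, 0.1], [-0.0, 0.1, -0.995], [-1.0, 0.0, 0.0]]
ft_force: [-1.3, -0.2, 0.8]
grip_width: 0.0001
```

View pics/w3.png

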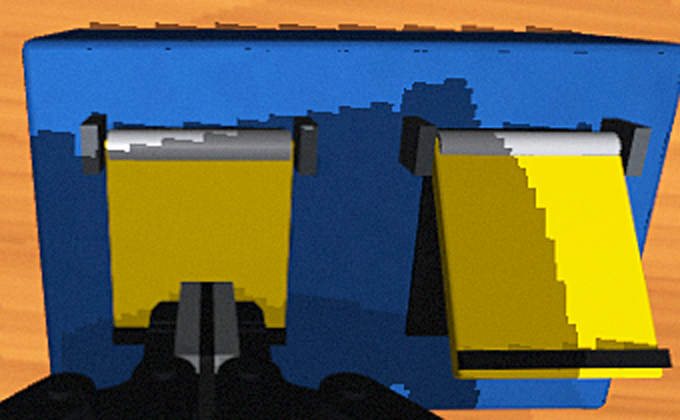

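```bash
python3 -m jog '[[-1,0.001,0,0,0],[-1,0.002,0,0,0],[-1,0.002,0,0,0]]';python3 -m jog '[[-1,-0.03,0,0,0],[-1,-0.06,0,0,0],[-1,-0.06,0,0.02,0],[-1,-0.06,0,0.05,0],[-1,-0.06,0,0.079,0],[-1,-0.06,0,0.079,0],[-1,-0.06,0,0.079,0]]'; python3 - <<'E'
from h import *
st()
w=env.get_image('wrist')[:,:,::-1]; cv2.imwrite('pics/w4.png',w)
E
```

```text
time_s: 3.95
position: [0.5918, 0.2594, 0.079]
tool_rot: [[0.001, 0.995, 0.1], [0.0, 0.1, -0.995], [-1.0, 0.001, -0.0]]
ft_force: [-5.1, -1.6, 14.3]
grip_width: 0.0001
time_s: 4.65
position: [0.5999, 0.1805, 0.1372]
tool_rot: [[-0.0, 0.995, 0.099], [0.0, 0.099, -0.995], [-1.0, -0.0, -0.0]]
ft_force: [-1.1, 0.1, -0.2]
grip_width: 0.0002
t 4.65 p [0.5999 0.1805 0.1372] F [-1.1431  0.0954 -0.2422] w 0.0002 q [ 5.9 34.5 70.8  0.  74.7 90.3]
```

View pics/w4.png

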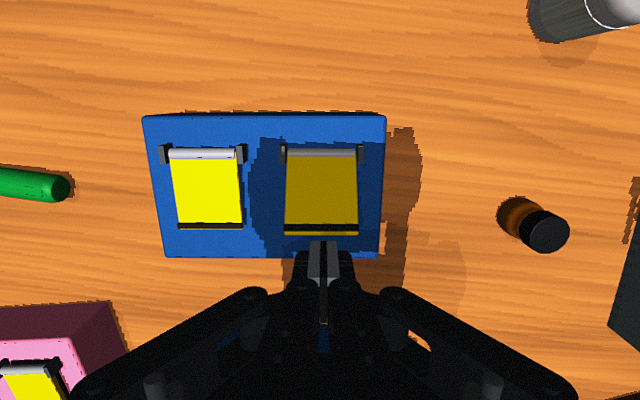

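Cover_a stays shut, with its edge at (210,226). The press ended on something solid at 14 N. Cover_b next.

```bash
python3 -m jog '[[-1,0.02,0,0,0],[-1,0.035,0,0,0],[-1,0.045,0,0,0],[-1,0.05,0,0,0],[-1,0.054,0,0,0],[-1,0.057,0,0,0],[-1,0.059,0,0,0],[-1,0.06,0,0,0],[-1,0.06,0,0,0]]';python3 -m jog '[[-1,-0.05,0,0,0],[-1,-0.1,0,0,0],[-1,-0.15,0,0,0],[-1,-0.15,0,0,0],[-1,-0.15,0,0,0]]'; python3 - <<'E'
from h import *
w=env.get_image('wrist')[:,:,::-1]; cv2.imwrite('pics/w5.png',w)
st(); w=np.radians(8.5)
g=[.470,-.2425]
print(delta([*g,.235],8.5))
E
```

```text
time_s: 5.6
position: [0.6, 0.1809, 0.0792]
tool_rot: [[0.002, 0.995, 0.1], [0.0, 0.1, -0.995], [-1.0, 0.002, -0.0]]
ft_force: [-4.6, 0.3, 9.6]
grip_width: 0.0001
time_s: 6.1
position: [0.5999, 0.1807, 0.2285]
tool_rot: [[0.003, 0.995, 0.1], [0.0, 0.1, -0.995], [-1.0, 0.003, -0.0]]
ft_force: [-0.7, -0.7, -1.4]
grip_width: 0.0001
t 6.15 p [0.5994 0.1806 0.2268] F [ 0.8174  0.3523 -0.6213] w 0.0002 q [ 6.  30.3 63.1  0.  86.7 90.2]
(array([-0.0081, -0.1709,  0.4082]), np.float64(-0.04861187485866081))
```

View pics/w5.png

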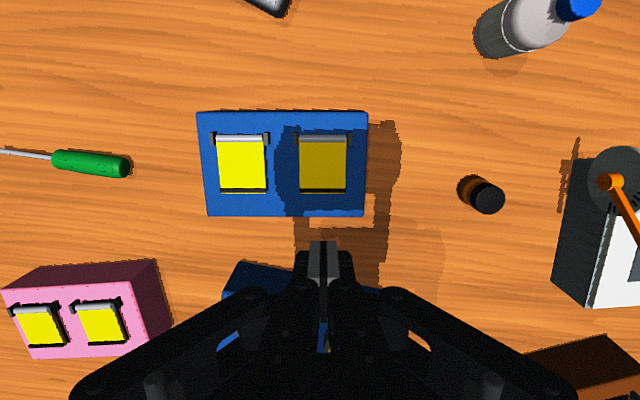

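Both covers are shut, with edges at (243,189) and (322,190). Next I'll move above the grip.

```bash
python3 -m jog '[[0.2,0,-0.02,0.05,-0.049],[0.2,0,-0.04,0.1,-0.049],[0.2,0,-0.06,0.15,-0.049],[0.2,0,-0.085,0.2,-0.049],[0.2,0,-0.105,0.25,-0.049],[0.2,0,-0.125,0.3,-0.049],[0.2,0,-0.15,0.35,-0.049],[0.2,0,-0.171,0.408,-0.049],[0.2,0,-0.171,0.408,-0.049],[0.2,0,-0.171,0.408,-0.049],[0.2,0,-0.171,0.408,-0.049],[0.2,0,-0.171,0.408,-0.049]]'; python3 - <<'E'
from h import *
m=env.camera_model('wrist')
w=env.get_image('wrist')[:,:,::-1]; cv2.imwrite('pics/w6.png',w)
cv2.imwrite('pics/s6.png',env.get_image('side')[:,:,::-1])
st(); 
import pickle; pickle.dump(m,open('m6.pkl','wb'))
E
```

```text
time_s: 7.35
position: [0.4702, -0.2413, 0.2265]
tool_rot: [[-0.001, 0.989, 0.149], [0.002, 0.149, -0.989], [-1.0, -0.001, -0.002]]
ft_force: [-0.0, 0.1, -0.2]
grip_width: 0.0514
t 7.45 p [ 0.4705 -0.2411  0.227 ] F [-0.1928  0.2857 -0.2542] w 0.0513 q [-40.   20.5  79.5   0.   80.   41.4]
```

View pics/w6.png

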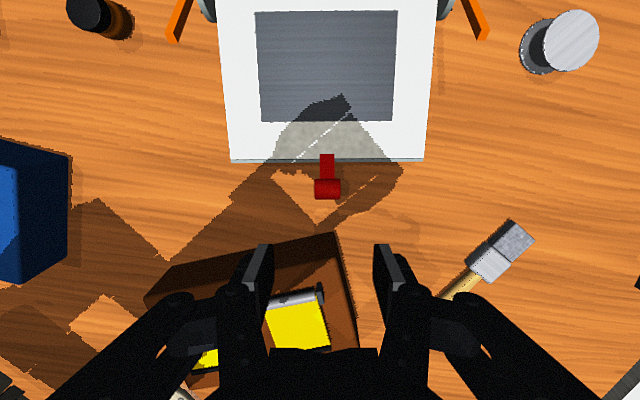

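View pics/s6.png

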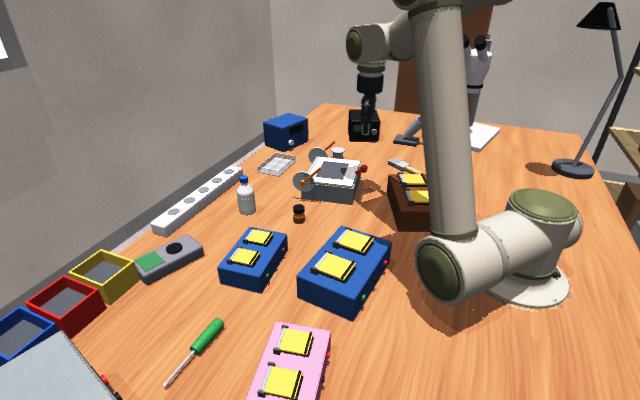

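```bash
python3 - <<'E'
from h import *
import pickle; m=pickle.load(open('m6.pkl','rb'))
print('grip',onplane(m,[(327,190)],.086),'ends',onplane(m,[(314,187),(340,187)],.093))
e=onplane(m,[(231,160),(423,159)],.069); print('lid front',e, np.linalg.norm(e[1]-e[0]),np.degrees(np.arctan2(e[1,0]-e[0,0],e[0,1]-e[1,1])))
for z in (.05,.08): print('brown',z,onplane(m,[(335,233),(165,267),(347,300)],z))
w=np.radians(8.5);ux=np.array([np.cos(w),np.sin(w)])
print('expected front mid',np.array([.47,-.2425])+.025*ux, e.mean(0))
E
```

```text
grip [[ 0.469  -0.2452  0.086 ]] ends [[ 0.4721 -0.2327  0.093 ]
 [ 0.4756 -0.2559  0.093 ]]
lid front [[ 0.48   -0.1504  0.069 ]
 [ 0.5085 -0.3323  0.069 ]] 0.18411607952103565 8.903368057828704
brown 0.05 [[ 0.411  -0.2635  0.05  ]
 [ 0.3384 -0.0757  0.05  ]
 [ 0.3265 -0.2918  0.05  ]]
brown 0.08 [[ 0.4244 -0.2602  0.08  ]
 [ 0.359  -0.0909  0.08  ]
 [ 0.3483 -0.2858  0.08  ]]
expected front mid [ 0.4947 -0.2388] [ 0.4942 -0.2414  0.069 ]
```

Barrel centre is at (327,190), which puts the grip at (0.469,-0.245). That agrees with the top/side estimate to about 3 mm. I'll descend and pinch.

```bash
python3 -m jog '[[0.2,0.05,-0.001,0.0027,0],[0.2,0.1,-0.001,0.0027,0],[0.2,0.125,-0.001,0.0027,0],[0.2,0.14,-0.001,0.0027,0],[0.2,0.146,-0.001,0.0027,0],[0.2,0.146,-0.001,0.0027,0],[-0.2,0.146,-0.001,0.0027,0],[-0.5,0.146,-0.001,0.0027,0],[-0.6,0.146,-0.001,0.0027,0],[-0.6,0.146,-0.001,0.0027,0],[-0.6,0.146,-0.001,0.0027,0],[-0.6,0.146,-0.001,0.0027,0]]' 40; python3 - <<'E'
from h import *
st()
w=env.get_image('wrist')[:,:,::-1]; cv2.imwrite('pics/w7.png',w)
E
```

```text
time_s: 8.65
position: [0.47, -0.2449, 0.0819]
tool_rot: [[0.001, 0.989, 0.148], [-0.0, 0.148, -0.989], [-1.0, 0.001, 0.0]]
ft_force: [0.8, 5.5, 5.1]
grip_width: 0.0233
t 8.65 p [ 0.47   -0.2449  0.0819] F [0.7701 5.4628 5.0788] w 0.0233 q [-40.3  30.1  91.    0.   58.9  41.1]
```

View pics/w7.png

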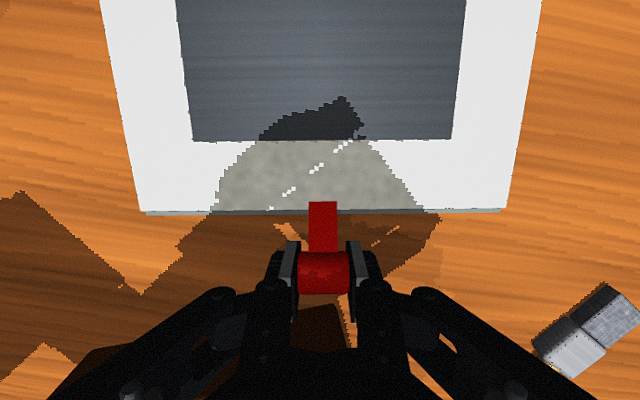

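The grip is pinched at a width of 23.3 mm, barrel at (323,272). I'll lift along the arc to about 0.6 rad.

```bash
python3 -m jog '[[-1,0,0,0,0],[-1,-0.009,0.001,0,0],[-1,-0.018,0.003,0,0],[-1,-0.027,0.005,0,0],[-1,-0.035,0.0075,0,0],[-1,-0.044,0.0105,0,0],[-1,-0.052,0.014,0,0],[-1,-0.0605,0.018,0,0],[-1,-0.0685,0.022,0,0],[-1,-0.076,0.0265,0,0],[-1,-0.084,0.0315,0,0],[-1,-0.091,0.037,0,0],[-1,-0.098,0.0425,0,0],[-1,-0.098,0.0425,0,0],[-1,-0.098,0.0425,0,0]]' 40; python3 - <<'E'
from h import *
st()
t=env.get_image('top')[:,:,::-1];s=env.get_image('side')[:,:,::-1]
w=env.get_image('wrist')[:,:,::-1]; cv2.imwrite('pics/w8.png',w)
cv2.imwrite('pics/s8.png',s);cv2.imwrite('pics/t8.png',t)
o=np.zeros((400,800,3),np.uint8)
o[:,:400]=cv2.resize(t[140:230,335:425],(400,400),interpolation=2)
o[:,400:]=cv2.resize(s[120:210,285:375],(400,400),interpolation=2); cv2.imwrite('pics/c8.png',o)
E
```

```text
time_s: 10.2
position: [0.5116, -0.2382, 0.1796]
tool_rot: [[-0.001, 0.989, 0.149], [0.001, 0.149, -0.989], [-1.0, -0.001, -0.001]]
ft_force: [-2.8, 5.3, -4.9]
grip_width: 0.0233
t 10.2 p [ 0.5116 -0.2382  0.1796] F [-2.7801  5.3479 -4.9115] w 0.0233 q [-37.   26.4  78.2   0.   75.5  44.5]
```

View pics/w8.png

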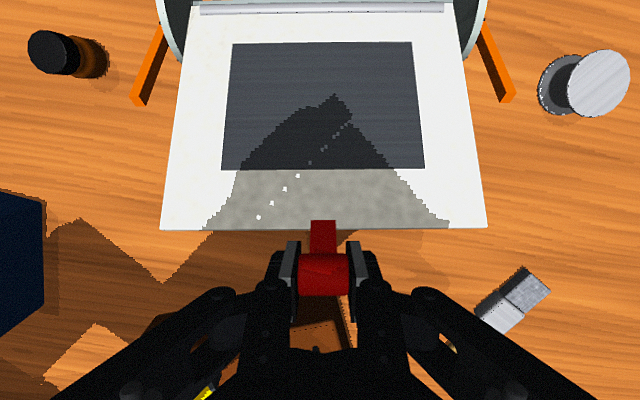

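View pics/c8.png

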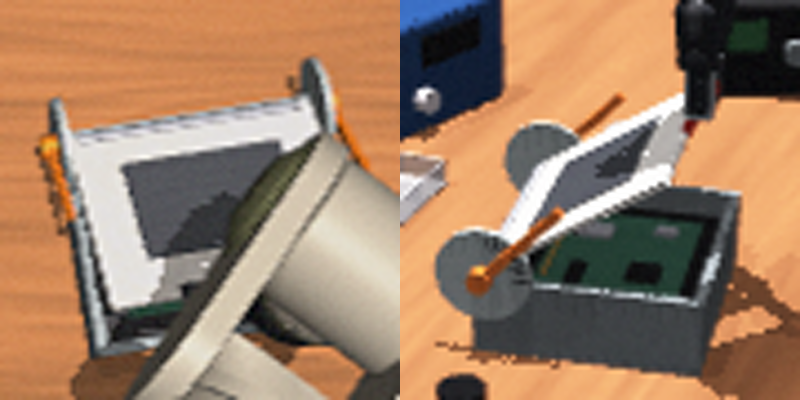

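The lid is up at about 0.6 rad. The pointer tips show in the wrist view at (137,100) and (509,98), and the pointers are still steeper than the lid in the side view. I'll zoom in to get exact pixel positions.

```bash
python3 - <<'E'
import cv2,numpy as np
w=cv2.imread('pics/w8.png');s=cv2.imread('pics/s8.png')
o=np.zeros((600,800,3),np.uint8)
o[:300,:400]=cv2.resize(w[15:115,110:243][:, :133],(400,300),interpolation=2)
o[:300,400:]=cv2.resize(w[15:115,410:543],(400,300),interpolation=2)
o[300:,:400]=cv2.resize(s[155:200,290:350],(400,300),interpolation=2)
o[300:,400:]=cv2.resize(s[130:175,305:365],(400,300),interpolation=2)
cv2.imwrite('pics/c9.png',o)
def om(im,b,lo=(5,140,90),hi=(16,255,255)):
    h=cv2.cvtColor(im,cv2.COLOR_BGR2HSV); m=cv2.inRange(h,(3,225,120),(18,255,255)); z=np.zeros_like(m); z[b[1]:b[3],b[0]:b[2]]=m[b[1]:b[3],b[0]:b[2]]
    n,l,st,c=cv2.connectedComponentsWithStats(z); k=1+st[1:,4].argmax(); 
    cs,_=cv2.findContours((l==k).astype(np.uint8),cv2.RETR_EXTERNAL,cv2.CHAIN_APPROX_NONE); r=cv2.minAreaRect(cs[0])
    print(b,st[k],c[k],'rect',cv2.boxPoints(r).round(1).tolist())
om(w,(110,15,190,120)); om(w,(460,15,543,120)); om(s,(290,155,350,200)); om(s,(318,135,345,160))
E
```

```text
(110, 15, 190, 120) [129  24  35  83 764] [145.30235602  68.52879581] rect [[126.5999984741211, 103.5999984741211], [147.1999969482422, 21.100000381469727], [165.10000610351562, 25.5], [144.5, 108.0999984741211]]
(460, 15, 543, 120) [481  21  36  82 779] [498.41848524  64.40308087] rect [[478.1000061035156, 22.600000381469727], [495.6000061035156, 17.799999237060547], [518.0999755859375, 99.5], [500.6000061035156, 104.30000305175781]]Traceback (most recent call last):
  File "<stdin>", line 14, in <module>
  File "<stdin>", line 11, in om
ValueError: attempt to get argmax of an empty sequence
```

View pics/c9.png

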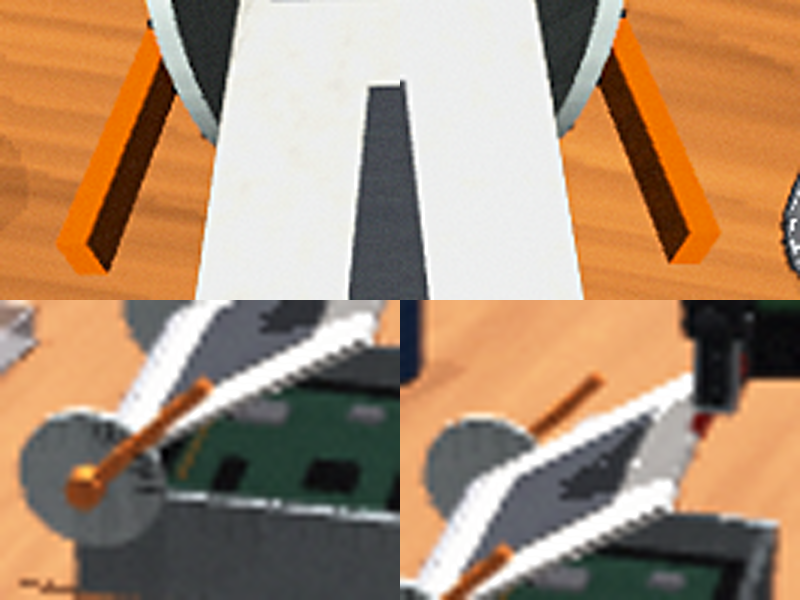

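```bash
cat > fit.py <<'E'
from h import *
from scipy.optimize import least_squares
def pt(p,th,r,y,n):  # r from hinge along lid/pointer, n normal
    x0,y0,w=p; lx=-r*np.cos(th)+n*np.sin(th); z=.066+r*np.sin(th)+n*np.cos(th)
    return np.array([x0+lx*np.cos(w)-y*np.sin(w),y0+lx*np.sin(w)+y*np.cos(w),z])
def fit(obs,cams,x0,sig=1.0):
    # obs: (cam, px, kind, r,y,n) kind 'p' pointer,'l' lid, '0' shut lid ; params x,y,yaw,thp,thl, cam offsets
    names=list(cams)
    def res(x,full=True):
        e=[]
        for c,px,k,r,y,n in obs:
            th={'p':x[3],'l':x[4],'0':0}[k]; i=names.index(c)
            e+=list((proj(cams[c],pt(x[:3],th,r,y,n)+x[5+3*i:8+3*i])[0]-px)/sig)
        return np.r_[e,x[5:]/.002] if full else np.array(e)
    x=np.r_[x0,np.zeros(3*len(names))]; s=least_squares(res,x); cov=np.linalg.inv(s.jac.T@s.jac)
    print('x,y,yaw',s.x[:2],np.degrees(s.x[2]),'ptr',s.x[3],'lid',s.x[4],'sd',np.sqrt(np.diag(cov))[:5]); print('off mm',(s.x[5:]*1e3).round(1))
    print(res(s.x,False).reshape(-1,2).round(1).tolist()); return s.x
E
python3 - <<'E'
from fit import *
cams={n:env.camera_model(n) for n in ('top','side','wrist')}
print(env.observe()['position'])
obs=[('wrist',(137.0,100.2),'p',.085,.107,0),('wrist',(507.5,96.8),'p',.085,-.107,0),
('side',(320.6,167.2),'p',.085,.107,0),('side',(302.2,182.7),'p',0,.113,0),('side',(334.3,141.3),'p',.085,-.107,0),
('top',(350.3,188.8),'p',.085,.107,0),('top',(416.6,177.6),'p',.085,-.107,0),
('top',(355.9,218.6),'0',.155,.093,.003),('top',(412.9,210.4),'0',.155,-.093,.003),
('wrist',(161,229),'l',.155,.093,.003),('wrist',(487,227),'l',.155,-.093,.003)]
x=fit(obs,cams,[.648,-.216,.148,.76,.6])
# lid angle from kinematics: grip at TCP+ .005
o=env.observe(); p=o['position']; 
for g0 in (pt(x[:3],0,.18,0,.02),): print('shut grip',g0)
d=p+[0,0,.005]-np.r_[x[:2],.066]; h=np.hypot(.18,.02); c,s=np.cos(x[2]),np.sin(x[2]); lx=d[0]*c+d[1]*s
print('kin lid', np.arctan2(d[2],-lx)-np.arctan2(.02,.18), 'r',np.hypot(lx,d[2]),h)
E
```

```text
[ 0.5116 -0.2382  0.1795]
x,y,yaw [ 0.6473 -0.2159] 9.046867961910666 ptr 0.8066143325829681 lid 0.5636325816044688 sd [0.0016 0.0015 0.0027 0.0181 0.0118]
off mm [-1.3  0.9 -0.1  0.3 -0.1  0.1  1.  -0.9 -0.3]
[[0.4, 0.1], [0.4, 0.0], [0.1, -0.2], [-0.1, 0.7], [0.3, -0.4], [-0.1, -0.4], [-0.1, 0.3], [1.3, -0.0], [-0.4, -0.8], [-0.5, 0.2], [-0.5, -0.2]]
shut grip [ 0.4695 -0.2442  0.086 ]
kin lid 0.600528022434158 r 0.18158281106961421 0.18110770276274832
```

The pointer comes out at about 0.78–0.81. The lid is at 0.60 by kinematics and 0.56 by vision. I'll go to about 0.78 and then compare the two directly.

```bash
python3 -m jog '[[-1,-0.007,0.006,0,0],[-1,-0.0133,0.0127,0,0],[-1,-0.018,0.018,0,0],[-1,-0.0228,0.0236,0,0],[-1,-0.0228,0.0236,0,0],[-1,-0.0228,0.0236,0,0],[-1,-0.0228,0.0236,0,0]]'; python3 - <<'E'
from h import *
st()
t=env.get_image('top')[:,:,::-1];s=env.get_image('side')[:,:,::-1]
w=env.get_image('wrist')[:,:,::-1]; cv2.imwrite('pics/w10.png',w)
cv2.imwrite('pics/s10.png',s);cv2.imwrite('pics/t10.png',t)
crop('c10',s,290,115,370,195,7)
E
```

```text
time_s: 11.05
position: [0.5348, -0.2346, 0.2024]
tool_rot: [[-0.002, 0.989, 0.149], [0.001, 0.149, -0.989], [-1.0, -0.001, -0.002]]
ft_force: [-4.5, 6.1, -4.0]
grip_width: 0.0236
t 11.05 p [ 0.5348 -0.2346  0.2024] F [-4.4707  6.1116 -3.9621] w 0.0236 q [-35.3  27.1  72.9   0.   80.1  46.2]
```

View pics/w10.png

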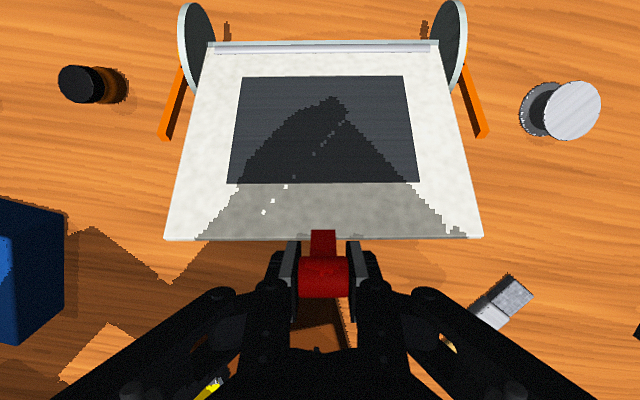

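View pics/c10.png

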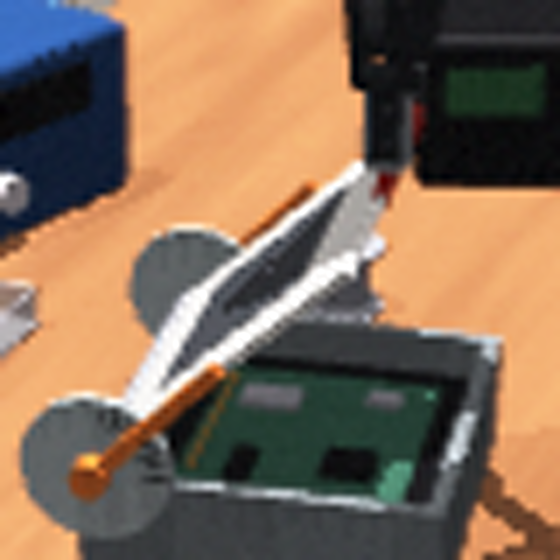

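```bash
python3 - <<'E'
import cv2,numpy as np
w=cv2.imread('pics/w10.png');s=cv2.imread('pics/s10.png')
o=np.zeros((600,800,3),np.uint8)
c=lambda im,x,y,W,H:cv2.resize(im[y:y+H,x:x+W],(400,300),interpolation=2)
o[:300,:400]=c(w,150,100,80,60); o[:300,400:]=c(w,440,100,80,60)
o[300:,:400]=c(w,150,200,80,60); o[300:,400:]=c(w,440,200,80,60)
cv2.imwrite('pics/c11.png',o)
o[:300,:400]=c(s,318,135,40,30); o[:300,400:]=c(s,310,155,40,30)
o[300:,:400]=c(s,318,130,40,30); o[300:,400:]=c(s,292,165,40,30)
cv2.imwrite('pics/c12.png',o)
E
```

```text
(no output)
```

View pics/c11.png

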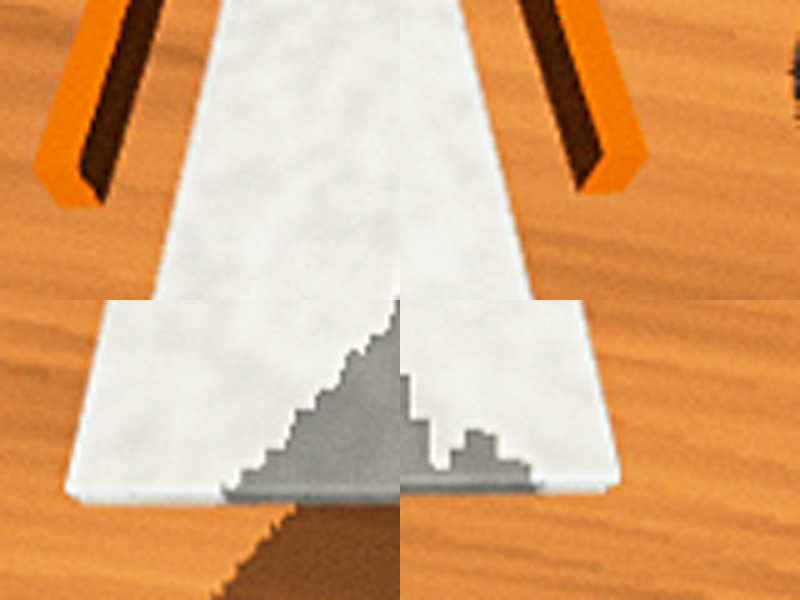

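View pics/c12.png

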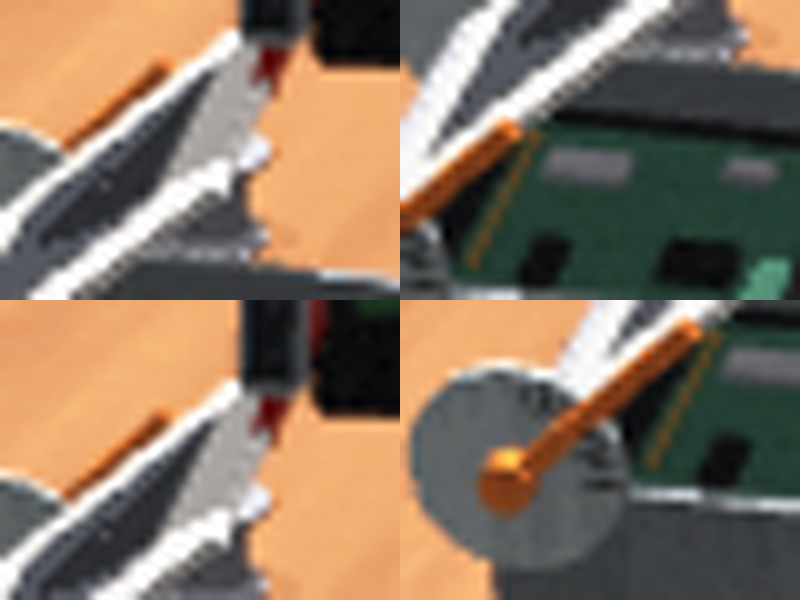

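```bash
cat > run2.py <<'E'
from fit import *
import sys
cams={n:env.camera_model(n) for n in ('top','side','wrist')}
P=env.observe()['position']; print(P)
w8=dict(cams['wrist']); w8['origin']=w8['origin']-(P-np.array([.5116,-.2382,.1795])); 
S=[('side',(320.8,167.4),'p',.085,.107,0),('side',(302.2,182.7),'p',0,.113,0),('side',(334.2,141.3),'p',.085,-.107,0)]
T=[('top',(350.3,188.8),'p',.085,.107,0),('top',(416.6,177.6),'p',.085,-.107,0),
('top',(355.9,218.6),'0',.155,.093,.003),('top',(412.9,210.4),'0',.155,-.093,.003)]
W=[('wrist',(163.6,137.0),'p',.085,.107,0),('wrist',(482.2,134.0),'p',.085,-.107,0)]
WL=[('wrist',(163.2,237),'l',.155,.093,.003),('wrist',(483.6,235.6),'l',.155,-.093,.003),('wrist',(166,240),'l',.155,.093,-.003),('wrist',(481,238),'l',.155,-.093,-.003)]
SL=[('side',(340,151.8),'l',.155,.093,0)]
x0=[.648,-.216,.148,.76,.76]
print('ALL');x=fit(S+T+W+WL+SL,cams,x0)
print('wrist+top');fit(T+W+WL,cams,x0)
print('side+top');fit(S+T+SL,cams,x0)
d=P+[0,0,.0045]-np.r_[x[:2],.066]; c,s=np.cos(x[2]),np.sin(x[2]); lx=d[0]*c+d[1]*s
print('kin lid', np.arctan2(d[2],-lx)-np.arctan2(.02,.18), 'r',np.hypot(lx,d[2]))
E
python3 run2.py
```

```text
[ 0.5348 -0.2345  0.2025]
ALL
x,y,yaw [ 0.6469 -0.2161] 9.00434999470081 ptr 0.8096063782400792 lid 0.7566771011332049 sd [0.0017 0.0015 0.0026 0.0212 0.0122]
off mm [-1.1  1.  -0.1  0.2 -0.3  0.8  0.9 -0.7 -0.8]
[[-0.0, -0.6], [0.0, 0.5], [0.6, -0.6], [-0.1, -0.4], [-0.0, 0.3], [1.4, 0.0], [-0.4, -0.8], [0.2, -0.3], [-0.2, 0.2], [-1.1, 0.2], [1.1, -0.5], [0.9, 0.3], [-1.1, 0.3], [-0.5, 1.3]]
wrist+top
x,y,yaw [ 0.6469 -0.2159] 8.993308723148361 ptr 0.807827896040548 lid 0.754870827895823 sd [0.002  0.0016 0.0026 0.0259 0.0148]
off mm [-1.1  0.9 -0.1  0.  -0.   0.   1.1 -0.9 -0.6]
[[-0.1, -0.4], [-0.1, 0.3], [1.3, -0.0], [-0.4, -0.8], [0.2, -0.4], [-0.2, 0.2], [-1.1, 0.2], [1.1, -0.4], [1.0, 0.3], [-1.1, 0.4]]
side+top
x,y,yaw [ 0.6455 -0.2148] 9.052408571046257 ptr 0.8132304299873927 lid 0.7762814405742379 sd [0.0023 0.0026 0.0114 0.0309 0.0238]
off mm [-0.3  0.3  0.1  0.3 -0.3  0.8  0.   0.   0. ]
[[0.2, -0.4], [0.3, 0.8], [0.7, -0.5], [-0.3, -0.3], [-0.2, 0.4], [1.2, 0.2], [-0.5, -0.6], [-0.9, 0.8]]
kin lid 0.7816650018914031 r 0.1810727127605316
```

```bash
cat >> run2.py <<'E'
def fitk(obs,cams,x0,kin,kth):
    names=list(cams)
    def res(x):
        e=[]
        for c,px,k,r,y,n in obs:
            th={'p':x[3],'l':x[4],'0':0}[k]; i=names.index(c)
            e+=list(proj(cams[c],pt(x[:3],th,r,y,n)+x[5+3*i:8+3*i])[0]-px)
        for g,k in kin: e+=list((pt(x[:3],{'0':0,'l':x[4]}[k],.18,0,.02)-g)/.001)
        return np.r_[e,x[5:]/.002]
    s=least_squares(res,np.r_[x0,np.zeros(9)]); cov=np.linalg.inv(s.jac.T@s.jac)
    print('KIN',s.x[:2],np.degrees(s.x[2]),'ptr',s.x[3],'lid',s.x[4],np.sqrt(np.diag(cov))[:5],'off',(s.x[5:]*1e3).round(1)); print(s.fun[:2*len(obs)].reshape(-1,2).round(1).tolist(),s.fun[2*len(obs):-9].round(1)); return s.x
G0=np.array([.470,-.2446,.086]); G1=P+[0,0,.0043]
for o in (S+T+W+WL+SL,T+W+WL,S+T+SL): fitk(o,cams,x0,[(G0,'0'),(G1,'l')],0)
E
python3 run2.py | grep -A2 KIN
```

```text
KIN [ 0.6475 -0.2165] 9.009055745693578 ptr 0.8327532431438476 lid 0.7726534477164062 [0.0008 0.0007 0.0025 0.0124 0.0058] off [-1.9  1.2 -0.3 -0.9 -0.4  0.  -1.2 -0.6 -2.3]
[[-0.3, -0.9], [0.2, 0.7], [0.3, -0.9], [-0.1, -0.8], [0.0, -0.1], [1.4, 0.1], [-0.4, -0.7], [0.4, -0.2], [-0.4, 0.3], [-1.4, -0.0], [1.4, -0.7], [0.7, 0.3], [-0.8, 0.3], [-0.9, 0.9]] [-0.3 -0.   0.  -0.8  0.1 -0.8]
KIN [ 0.6475 -0.2165] 8.9959731603339 ptr 0.8367793418978682 lid 0.7737227759876959 [0.0008 0.0007 0.0026 0.0131 0.006 ] off [-2.   1.2 -0.3  0.   0.  -0.  -1.4 -0.7 -2.5]
[[-0.1, -0.9], [0.0, -0.2], [1.4, 0.1], [-0.4, -0.6], [0.3, -0.3], [-0.3, 0.2], [-1.3, -0.0], [1.3, -0.6], [0.7, 0.3], [-0.8, 0.4]] [-0.3 -0.   0.  -0.6  0.1 -0.7]
KIN [ 0.6474 -0.2161] 9.15375342683609 ptr 0.8010898994206129 lid 0.7782856225671657 [0.0008 0.0015 0.0098 0.0259 0.0063] off [-1.2  1.1 -0.1 -0.3 -0.3  0.5  0.   0.   0. ]
[[0.2, -0.4], [0.1, 0.6], [0.6, -0.4], [-0.1, -0.3], [-0.1, 0.3], [1.4, -0.1], [-0.3, -1.0], [-1.2, 0.6]] [-0.3 -0.1  0.  -0.1  0.3 -0.2]
```

```bash
python3 -m jog '[[-1,-0.0025,0.003,0,0],[-1,-0.005,0.0065,0,0],[-1,-0.005,0.0065,0,0],[-1,-0.005,0.0065,0,0],[-1,-0.005,0.0065,0,0]]'; python3 - <<'E'
from h import *
st()
s=env.get_image('side')[:,:,::-1]
w=env.get_image('wrist')[:,:,::-1]; cv2.imwrite('pics/w13.png',w); cv2.imwrite('pics/s13.png',s)
o=np.zeros((600,800,3),np.uint8)
c=lambda im,x,y,W,H:cv2.resize(im[y:y+H,x:x+W],(400,300),interpolation=2)
o[:300,:400]=c(w,150,105,80,60); o[:300,400:]=c(w,430,105,80,60)
o[300:,:400]=c(w,150,200,80,60); o[300:,400:]=c(w,430,200,80,60)
cv2.imwrite('pics/c13.png',o)
crop('c14',s,290,115,370,195,7)
E
```

```text
time_s: 11.7
position: [0.541, -0.2335, 0.2074]
tool_rot: [[-0.002, 0.989, 0.148], [0.002, 0.148, -0.989], [-1.0, -0.002, -0.002]]
ft_force: [-5.9, 6.1, -3.7]
grip_width: 0.0233
t 11.7 p [ 0.541  -0.2335  0.2074] F [-5.9051  6.0982 -3.7348] w 0.0233 q [-34.9  27.4  71.5   0.   81.3  46.6]
```

View pics/c13.png

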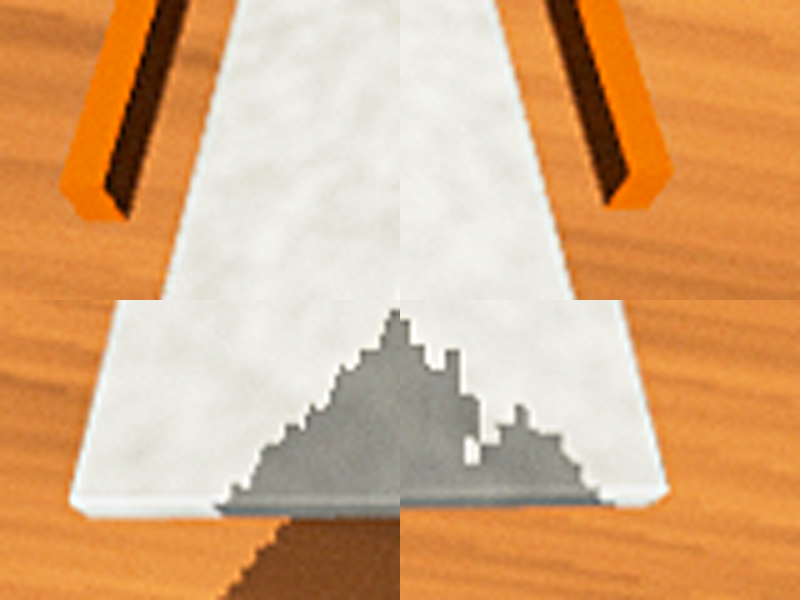

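View pics/c14.png

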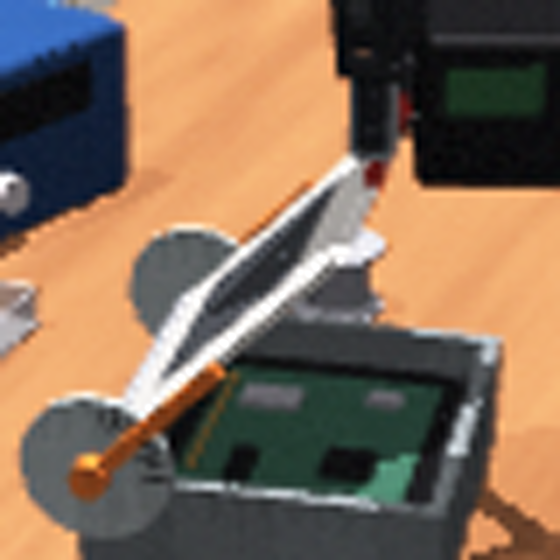

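```bash
cat > cop.py <<'E'
from h import *
def test(m,tipL,tipR,L,R,yaw=9.0):
    L=np.array(L)-.4;R=np.array(R)-.4
    w=np.radians(yaw);ex=np.array([np.cos(w),np.sin(w),0]);ey=np.array([-np.sin(w),np.cos(w),0])
    def pair(a,b,W):
        # points a(+y), b(-y) at same x,z, separation W: solve ta*da - tb*db = W*ey in LS
        o,da=ray(m,[a]);_,db=ray(m,[b]); t=np.linalg.lstsq(np.c_[da[0],-db[0]],W*ey,rcond=None)[0]
        mid=o+(t[0]*da[0]+t[1]*db[0])/2; return np.array([mid@ex,mid[2]]), t[0]*da[0]-t[1]*db[0]-W*ey
    tip,e=pair(np.array(tipL)-.4,np.array(tipR)-.4,.214); print('tip',tip,'res',e)
    fl=np.polyfit(L[:,1],L[:,0],1);fr=np.polyfit(R[:,1],R[:,0],1)
    print('linefit res',np.polyval(fl,L[:,1])-L[:,0],np.polyval(fr,R[:,1])-R[:,0])
    pts=[]
    for v in np.linspace(105,237,6): # pair rows: right row offset such that residual along vertical vanishes
        best=min(((abs(pair((np.polyval(fl,v),v),(np.polyval(fr,v+d),v+d),.186)[1]).sum(),d) for d in np.arange(-4,2,.1)))
        d=best[1]; pts.append(pair((np.polyval(fl,v),v),(np.polyval(fr,v+d),v+d),.186)[0])
    pts=np.array(pts); print(pts)
    k,c=np.polyfit(pts[:,0],pts[:,1],1); th=-np.arctan(k)
    n=np.array([np.sin(th),np.cos(th)]); dist=(tip-pts.mean(0))@n+.003
    print('lid angle from plane',th,'tip above mid-plane mm',dist*1e3,'dtheta',dist/.085)
    for th in (.78,.8,.825,.85):
        n=np.array([np.sin(th),np.cos(th)]);q=(pts-tip)@np.array([-np.cos(th),np.sin(th)]);j=abs(q).argmin()
        print(th,'pts dist',(((pts-tip)@n-.003)*1e3).round(1), 'along',(q*1e3).round(0))
E
python3 - <<'E'
from cop import *
import pickle
m=env.camera_model('wrist'); pickle.dump(m,open('m13.pkl','wb'))
test(m,(169,145.4),(477.8,143.4),[(198,105),(182.4,165),(173,200),(164,239.4)],[(449.4,105),(465,165),(473,200),(483.6,237.4)])
m2=dict(m); m2['origin']=m['origin']-(env.observe()['position']-np.array([.5348,-.2345,.2025]))
test(m2,(164,137.4),(482.6,134.4),[(195,100),(181,160),(163.6,237.4)],[(452.4,100),(466,160),(484,236)])
E
```

```text
tip [0.5472 0.1271] res [ 0.0003  0.     -0.    ]
linefit res [-0.2232  0.0954  0.5813 -0.4535] [-0.036  -0.2823  0.6739 -0.3556]
[[0.5733 0.1035]
 [0.5558 0.1209]
 [0.54   0.1367]
 [0.5256 0.1512]
 [0.5126 0.1645]
 [0.5007 0.1767]]
lid angle from plane 0.7888731967677901 tip above mid-plane mm 1.1892337703865579 dtheta 0.013990985533959504
0.78 pts dist [-1.4 -1.3 -1.2 -1.  -0.8 -0.4] along [-35. -10.  12.  32.  51.  68.]
0.8 pts dist [-0.7 -1.1 -1.4 -1.7 -1.8 -1.8] along [-35. -10.  12.  32.  51.  68.]
0.825 pts dist [ 0.2 -0.9 -1.7 -2.5 -3.  -3.5] along [-35. -10.  12.  32.  51.  68.]
0.85 pts dist [ 1.1 -0.6 -2.  -3.3 -4.3 -5.2] along [-35. -10.  12.  32.  51.  68.]
tip [0.5473 0.127 ] res [-0.0003 -0.0001  0.    ]
linefit res [-0.1077  0.1911 -0.0835] [-0.1265  0.2264 -0.0999]
[[0.5672 0.1059]
 [0.5501 0.1215]
 [0.5344 0.1357]
 [0.5201 0.1489]
 [0.507  0.1612]
 [0.4948 0.1726]]
lid angle from plane 0.7436553075996849 tip above mid-plane mm 5.164025481972427 dtheta 0.06075324096438149
0.78 pts dist [-4.  -5.  -5.8 -6.5 -7.1 -7.5] along [-29.  -6.  15.  35.  53.  69.]
0.8 pts dist [-3.4 -4.9 -6.1 -7.2 -8.1 -8.9] along [-29.  -6.  15.  35.  53.  69.]
0.825 pts dist [ -2.7  -4.7  -6.5  -8.1  -9.5 -10.7] along [-29.  -6.  15.  35.  52.  69.]
0.85 pts dist [ -1.9  -4.6  -6.9  -9.  -10.8 -12.4] along [-29.  -6.  15.  34.  52.  69.]
```

Coplanarity in the wrist view says about +0.014 rad remains. The same test on the previous view gave +0.061, which fits the 0.045 step between them. I'll make the small correction.

```bash
python3 -m jog '[[-1,-0.0014,0.002,0,0],[-1,-0.0014,0.002,0,0],[-1,-0.0014,0.002,0,0],[-1,-0.0014,0.002,0,0],[-1,-0.0014,0.002,0,0]]'; python3 - <<'E'
from h import *
st()
m=env.camera_model('wrist')
s=env.get_image('side')[:,:,::-1]
w=env.get_image('wrist')[:,:,::-1]; cv2.imwrite('pics/w15.png',w); cv2.imwrite('pics/s15.png',s)
import pickle;pickle.dump(m,open('m15.pkl','wb'))
o=np.zeros((600,800,3),np.uint8)
c=lambda im,x,y,W,H:cv2.resize(im[y:y+H,x:x+W],(400,300),interpolation=2)
o[:300,:400]=c(w,150,105,80,60); o[:300,400:]=c(w,430,105,80,60)
o[300:,:400]=c(w,150,200,80,60); o[300:,400:]=c(w,430,200,80,60)
cv2.imwrite('pics/c15.png',o)
crop('c16',s,295,130,350,190,10)
# lid edges automatically per row
h=cv2.cvtColor(w,cv2.COLOR_BGR2HSV)
for v in range(110,240,15):
    r=(h[v,:,1]<60)&(h[v,:,2]>90); x=np.nonzero(r[150:260])[0]+150; x2=np.nonzero(r[380:495])[0]+380
    print(v,x.min(),x2.max())
E
```

```text
time_s: 12.3
position: [0.543, -0.2332, 0.2088]
tool_rot: [[-0.002, 0.989, 0.148], [0.002, 0.148, -0.989], [-1.0, -0.002, -0.002]]
ft_force: [-4.9, 6.7, -3.8]
grip_width: 0.0232
t 12.3 p [ 0.543  -0.2332  0.2088] F [-4.8713  6.723  -3.7576] w 0.0232 q [-34.7  27.5  71.    0.   81.6  46.7]
110 198 448
125 194 452
140 190 456
155 186 461
170 182 465
185 178 468
200 174 472
215 171 476
230 167 480
```

View pics/c15.png

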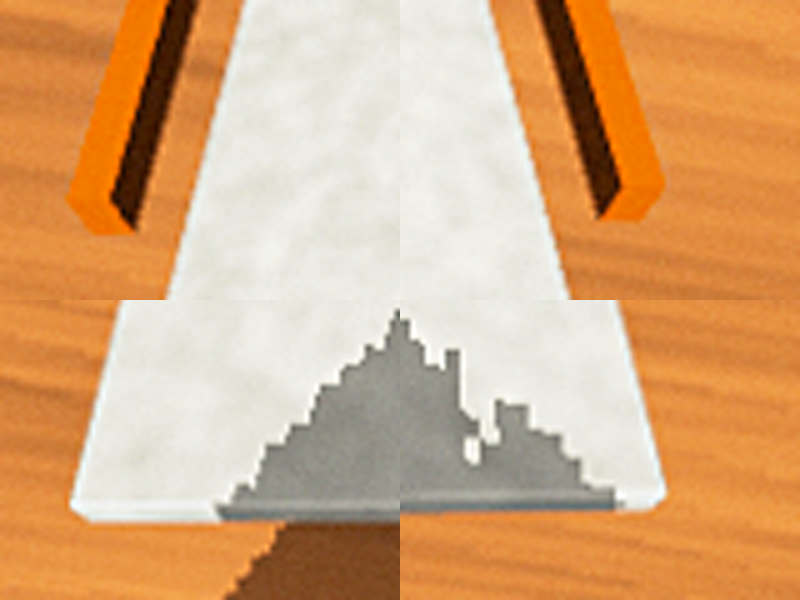

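View pics/c16.png

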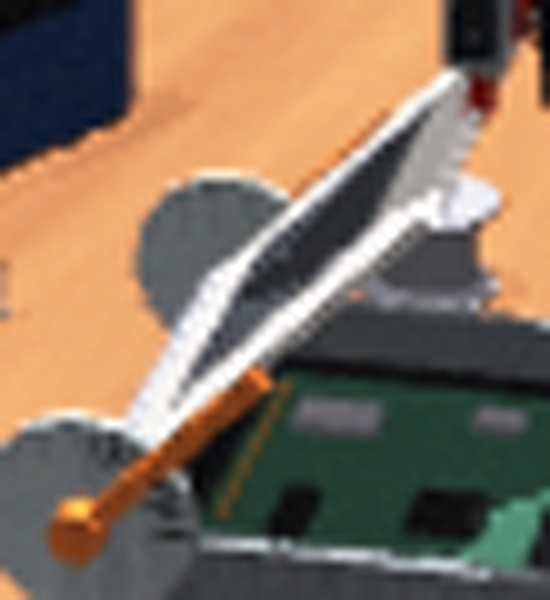

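View pics/s15.png

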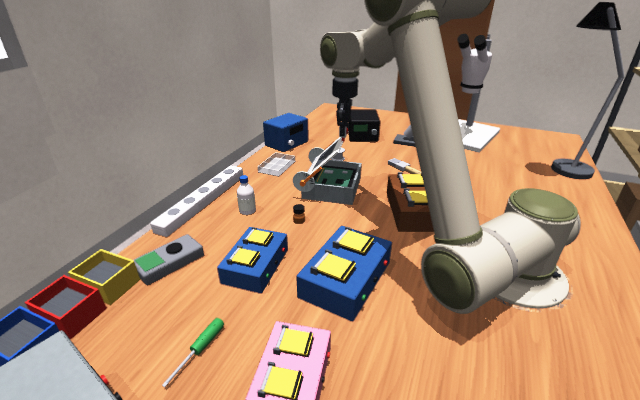

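```bash
python3 - <<'E'
from cop import *
from fit import pt
import pickle
from scipy.optimize import brentq
m=pickle.load(open('m15.pkl','rb'))
L=[(198,110),(194,125),(190,140),(186,155),(182,170),(178,185),(174,200),(171,215),(167,230)];R=[(448,110),(452,125),(456,140),(461,155),(465,170),(468,185),(472,200),(476,215),(480,230)]
test(m,(170.6,148),(476.3,145.7),[(a+.4,b+.4) for a,b in L],[(a+1.4,b+.4) for a,b in R])
test(m,(170.6,148),(476.3,145.7),[(200,105),(183.5,165),(174,200),(164.3,240.6)],[(448,105),(463.5,165),(473,200),(483.2,239.2)])
ms=env.camera_model('side'); p=(.6473,-.2162,np.radians(9))
for th in (.80,.82,.84,.86):
    q=[proj(ms,pt(p,th,*a))[0] for a in ((.155,.093,0),(.085,.107,0),(0,.113,0),(.085,-.107,0))]
    print(th,*[x.round(1) for x in q])
P=env.observe()['position']+[0,0,.0043]; c,s=np.cos(p[2]),np.sin(p[2]); lx=(P[0]-p[0])*c+(P[1]-p[1])*s
print('kin',np.arctan2(P[2]-.066,-lx)-np.arctan2(.02,.18))
E
```

```text
tip [0.5473 0.1269] res [ 0.  0. -0.]
linefit res [-0.2444 -0.1278 -0.0111  0.1056  0.2222  0.3389  0.4556 -0.4278 -0.3111] [ 0.2889  0.2722  0.2556 -0.7611 -0.7778  0.2056  0.1889  0.1722  0.1556]
[[0.5753 0.1022]
 [0.5576 0.1203]
 [0.5417 0.1366]
 [0.5273 0.1515]
 [0.5143 0.1651]
 [0.5024 0.1776]]
lid angle from plane 0.8020702817430014 tip above mid-plane mm 0.1267216192308027 dtheta 0.0014908425791859139
0.78 pts dist [-0.8 -0.4 -0.   0.5  1.   1.5] along [-37. -12.  11.  31.  50.  67.]
0.8 pts dist [-0.1 -0.2 -0.2 -0.2 -0.   0.2] along [-37. -12.  11.  31.  50.  68.]
0.825 pts dist [ 0.9  0.1 -0.5 -1.  -1.3 -1.5] along [-37. -12.  11.  32.  50.  68.]
0.85 pts dist [ 1.8  0.4 -0.8 -1.7 -2.6 -3.2] along [-37. -12.  11.  32.  50.  68.]
tip [0.5473 0.1269] res [ 0.  0. -0.]
linefit res [-0.3262  0.2973  0.536  -0.5071] [-0.0745  0.1927 -0.1097 -0.0085]
[[0.5753 0.1018]
 [0.5576 0.12  ]
 [0.5417 0.1364]
 [0.5273 0.1513]
 [0.5143 0.165 ]
 [0.5024 0.1776]]
lid angle from plane 0.8046882539466247 tip above mid-plane mm 0.32732971230198377 dtheta 0.0038509377917880444
0.78 pts dist [-1.1 -0.7 -0.2  0.3  0.9  1.5] along [-38. -12.  11.  31.  50.  67.]
0.8 pts dist [-0.4 -0.4 -0.4 -0.3 -0.1  0.1] along [-38. -12.  11.  31.  50.  68.]
0.825 pts dist [ 0.6 -0.1 -0.7 -1.1 -1.4 -1.5] along [-37. -12.  11.  31.  50.  68.]
0.85 pts dist [ 1.5  0.2 -0.9 -1.9 -2.6 -3.2] along [-37. -12.  11.  32.  50.  68.]
0.8 [337.9 151.8] [320.9 167.2] [302.1 183.4] [334.9 141. ]
0.82 [337.2 151. ] [320.5 166.8] [302.1 183.4] [334.5 140.7]
0.84 [336.4 150.3] [320.1 166.4] [302.1 183.4] [334.2 140.4]
0.86 [335.7 149.6] [319.7 166.1] [302.1 183.4] [333.8 140. ]
kin 0.8371721595300274
```

The lid and pointer planes now agree to about 0.003 rad. The tips haven't moved, at (0.547, 0.127) in each view, and the supply covers still look shut at side (257,237) and (243,258). I'll hold a moment to check it is steady, then hand in.

```bash
python3 -m jog '[[-1,0,0,0,0],[-1,0,0,0,0],[-1,0,0,0,0],[-1,0,0,0,0],[-1,0,0,0,0],[-1,0,0,0,0],[-1,0,0,0,0]]'; python3 - <<'E'
from h import *
st(); w=env.get_image('wrist')[:,:,::-1]
print('diff vs before',cv2.absdiff(w,cv2.imread('pics/w15.png')).mean()); print(env.observe()['qvel'].round(2))
s=env.get_image('side')[:,:,::-1]; crop('s17',s,210,130,370,250,5)
E
```

```text
time_s: 13.1
position: [0.543, -0.2332, 0.2088]
tool_rot: [[-0.002, 0.989, 0.149], [0.002, 0.149, -0.989], [-1.0, -0.002, -0.002]]
ft_force: [-5.1, 7.1, -4.6]
grip_width: 0.0231
t 13.1 p [ 0.543  -0.2332  0.2088] F [-5.0662  7.0812 -4.5686] w 0.0231 q [-34.7  27.5  71.    0.   81.6  46.7]
diff vs before 3.4991692708333333
[-0.06  0.02 -0.06  0.09  0.09  0.05]
```

View pics/s17.png

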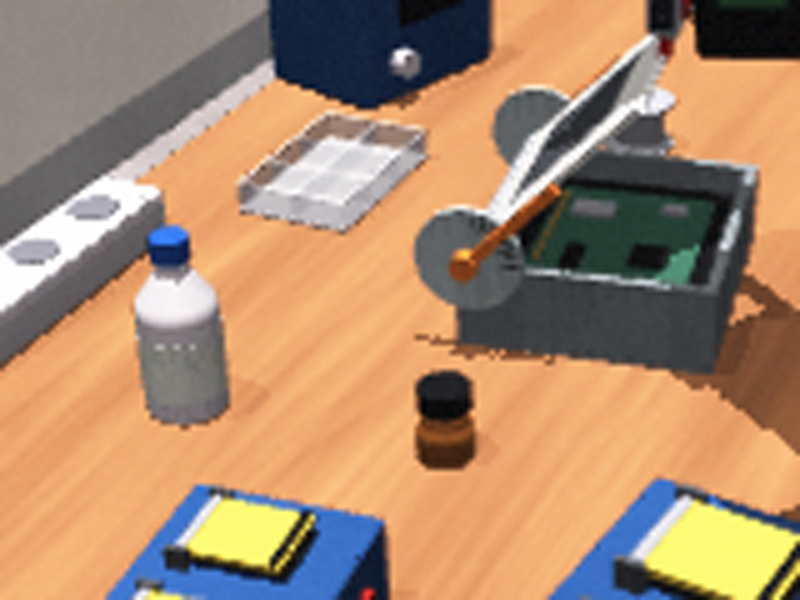

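The side view shows the lid edge parallel to the pointer (tip at about (321,167) in the full image), cover_b shut, and the jar and bottle standing where they were.

```bash
python3 -c "
from rig import env
print(env.close_job())"
```

```text
the job is handed in; nothing more can be done
None
```

I pressed both terminal covers on the small blue supply box shut. I then pinched the red grip, lifted the lid to the orange pointers, and handed the job in at about 13 s, still holding it.

**What the last checks showed**
- **Covers:** both stayed shut after release, and each press ended on solid contact at 10–14 N. The full side picture taken with the lid at the mark still showed both down.
- **Lid at the pointers:** in the wrist view, the lid's mid-plane and the pointer tips agreed to about 0.002–0.004 rad.
- **Steadiness:** the arm pose did not change over 0.7 s of holding, with the grip closed at 23 mm.
- **Pointers and bystanders:** the pointer tips measured the same in every wrist view. The jar, bottle and screwdriver looked unmoved in the side view; I did not re-check the spool and brush separately.

**What disagreed**
- **Absolute angles:** the arm's position put the lid at 0.837 rad. The cameras put the pointer at 0.80–0.84 rad and read the lid itself about 0.025–0.035 rad low. I relied on the direct lid-to-pointer comparison in one view, which I trust to about 0.01 rad.
- **Side view:** it was too coarse to confirm better than about 0.02–0.03 rad.
- **Sideways push:** about 7 N remained on the grip because the pinch was slightly off-centre.

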